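# Find the sample case that rattles

### The arm

A 6-joint arm with a two-finger parallel gripper is mounted at the origin on the work surface. World frame = base frame: x ahead of the robot, y to its left, z up, the work surface at z = 0. Lengths are in m, angles in rad, forces in N, time in s.
With the tool pointing down it reaches from about 0.375 to 0.975 m from the base axis. Payload 3.8 kg.
Tool frame: the origin (TCP) lies between the finger pads; the fingertips stand 17 mm ahead of it and the grasp point (between the pads) lies 2 mm behind it; z points along the fingers, y is the line along which they close (so a half turn about z gives the same grasp; the last joint's range is limited). The gripper opens to 85 mm and grips with 20 to 120 N. Pads are 22 mm wide; open, the fingers measure 114 mm over their backs; the gripper's body (76 mm by 85 mm) begins 54 mm behind the grasp point. The pads swing forward as they close: fully open they stand 13 mm farther back than shut.
Start: joints at [-1.153, 0.264, 1.604, -0, 1.274, -0.037], TCP at [0.297, -0.606, 0.248] pointing down, gripper open.
Joint ranges: [-2.63, 2.63], [-0.94, 2.18], [0.31, 2.57], [-1.31, 4.45], [0, 2.66], [-2.55, 2.55]. Speed limits (rad/s): [2.57, 2.57, 3.14, 3.14, 3.14, 3.14].

### API

Orientations are given as a rotation vector (axis times angle).
In Python, from workcell import bot gives the robot as it stands.
- The arm moves only by the tool play_rows, never from a script. Its argument "steps" is one flat list of numbers, 4 for each row, row after row: the shift along the tool's x, y, z in m, then the turn about the tool's z in rad. A call has 1 to 10 rows; each row is the pose to reach, as a shift and turn from the pose commanded when the call began, along the tool's axes at that moment; what a row does not reach only later rows make up. A row lasts 1/8 s, in which the tool goes at most 62.5 mm and 10.7 degrees, less where a joint would pass 70% of its speed; a pose out of reach is approached as far as the arm can. A call with a gripper value outside its range is refused whole. "jaw" is the closure in counts, from 0 (fully open) to 255 (shut), set as the call begins (left out, the last holds). The fingers move at their own pace and stop on an object; "grip_force" is the grip in N (left out, the last holds). Time passes only in rows, so rows that repeat a pose let the fingers close. It gives the time, the measured TCP pose, the force, the opening and the grip force at its end, in the units of the state.
- bot.read_state(): the state, without advancing time (a new reading comes with each control period).
- bot.read_camera(name): name is "scene" or "top"; returns a dict with "pixels" (420x560x3 uint8, blue, green, red), "mtx" (3x3 intrinsics, pixels), "R" (3x3) and "t" (3): a world point X has camera coordinates R X + t. Camera axes: x right, y down, z forward; pixel columns grow to the right and rows downward; lengths in m; the calibration is good to about 2 mm. A picture is of the moment at which its call begins. There is no depth.
- bot.finish_job(): hands the job in; it is judged then, once.
The state is a dict: "time": time; "q": joint angles; "joint_vel": joint speeds; "joint_torque": joint torques, N m; "tool_pos": TCP position; "tcp_rot": TCP orientation; "wrist_force": force on the tool from outside, world axes, zero at the start; "torque": the same for the moment, N m; "width": opening from 0.0 (shut) to 1.0 (fully open); "grip_force": force on a finger pad.
Only numpy, scipy, OpenCV 4.12 (cv2) and the standard library are available. Lean on these libraries where they do the work, as an engineer would, in place of code of your own. Each camera call takes 0.05 s, during which the arm holds its last target. There are 200 camera calls.

### The job

First put the rock offcut lying on the steel plate into the sheet-metal pan. Then pick up and shake the three closed aluminium cases, one after another, until you find the one with a ball rattling inside, setting silent ones back down upright on the bench, and finish holding the rattling case still, level and right way up in the gripper over the middle of the cleared plate, about 12 cm above it, ready for a colleague to take: do not put it down or let go. Do not knock over the glass beaker.

Things in the scene. Friction and masses are not known exactly. Their poses are not given: they have to be found in the camera images.
- case_1: closed flat aluminium case, 116 long (its x) x 58 wide (its y) x 52 mm high, dark latches on both short ends, 0.2 to 0.73 kg; origin at the centre of its underside, z up. The three cases look alike, stand upright on the bench right of the robot's middle; their places are mixed at every start, so only shaking tells them apart
- case_2: closed flat aluminium case, 116 long (its x) x 58 wide (its y) x 52 mm high, dark latches on both short ends, 0.2 to 0.73 kg; origin at the centre of its underside, z up. Two of the three cases are packed solid and silent; in one a 36 mm steel ball (0.19 kg) rolls loose, some 70 mm along the length and 12 mm across; the weights differ at random
- case_3: closed flat aluminium case, 116 long (its x) x 58 wide (its y) x 52 mm high, dark latches on both short ends, 0.2 to 0.73 kg; origin at the centre of its underside, z up. After a brisk 10 cm stroke along the length the ball lies at an end, the other end after the stroke back: the moment on the tool about the case's width changes by some 0.13 N m (silent: none); tilting 10 degrees or more does it too
- plate_top (a point): centre of the top face of the dark steel plate, a fixed square slab 180 x 180 mm and 40 mm thick lying flat on the bench (top 40 mm above it); its x and y axes run along its sides
- pan: fixed open sheet-metal pan for waste, 200 (x) x 150 (y) x 50 mm high outside, walls 4 mm, floor 4 mm; origin at the centre of its underside on the bench, z up
- offcut: rock offcut, a block 44 (x) x 32 (y) x 26 mm high with a 4 mm higher step on top, 0.09 kg, lying on the plate; origin at the centre of its underside, z up
- offcut_center (a point): centre of the offcut, 13 mm above its underside
- beaker: loose glass beaker, 70 mm diameter, 85 mm high, standing between robot and plate; origin at the centre of its underside, z up
There are look-alikes about, which are no part of the job. What is meant by the offcut is not orange, and is the larger of those in its own colour.

How it is judged:
By the outcome, as a careful person would: the job done as asked, in the order asked, and still so for the second after the job is handed in, while the arm keeps its last pose, push and grip.
It also fails if it takes over 72 s, if anything falls off the work surface, if the arm or the gripper's body presses on something with over 40 N, if the wrist force passes 120 N, or if a joint passes its speed limit or range.

## Working session

There is one attempt and no reset: what is moved stays moved. The work goes in short steps, Python scripts to look and compute and a tool call to move; the robot and the scene stay as the last step left them, time stands still between calls to the robot, and variables do not carry over. Pictures are saved under pics/ and viewed, at most 10 in all, crops included, and the job is handed in when it is done.

Besides the shell and the picture viewer there is one more tool, called after ">>>" as name(argument=value, ...) on one line, values as JSON. play_rows: Moves the arm, as the interface text tells. Its arguments: {"type":"object","properties":{"steps":{"type":"array"},"jaw":{"type":"number"},"grip_force":{"type":"number"}},"required":["steps"]}

```bash
mkdir -p pics; ls; python3 - <<'E'
from workcell import bot
import cv2,numpy as np
s=bot.read_state();print({k:np.round(v,3) for k,v in s.items()})
for n in("scene","top"):
    c=bot.read_camera(n);cv2.imwrite(f"pics/{n}0.png",c["pixels"]);print(n,c["mtx"].tolist(),np.round(c["R"],4).tolist(),np.round(c["t"],4).tolist())
E
```

```text
pics
{'time': np.float64(0.0), 'q': array([-1.153,  0.265,  1.605, -0.   ,  1.274, -0.037]), 'joint_vel': array([ 0.001,  0.001,  0.   , -0.001, -0.002,  0.   ]), 'joint_torque': array([-3.0000e-03, -5.1512e+01, -3.6731e+01,  0.0000e+00,  1.3000e-02,
        0.0000e+00]), 'tool_pos': array([ 0.296, -0.606,  0.247]), 'tcp_rot': array([-3.059e+00, -7.080e-01,  1.000e-03]), 'wrist_force': array([-0.258,  0.768, -0.256]), 'torque': array([-0.026,  0.003, -0.013]), 'grip_force': np.float64(0.0), 'width': np.float64(1.0)}
scene [[538.4080023930447, 0.0, 282.40557217404717], [0.0, 538.4080023930447, 208.57288462089585], [0.0, 0.0, 1.0]] [[0.0266, 0.9993, -0.0248], [0.5653, -0.0355, -0.8241], [-0.8245, 0.0079, -0.5658]] [-0.0242, -0.2499, 1.6767]
top [[519.6743796197175, 0.0, 280.3877154302894], [0.0, 519.6743796197175, 212.0172684788785], [0.0, 0.0, 1.0]] [[-0.0228, -0.9997, 0.0032], [-0.9861, 0.022, -0.1648], [0.1646, -0.0069, -0.9863]] [0.0028, 0.5545, 1.0359]
```

View pics/scene0.png

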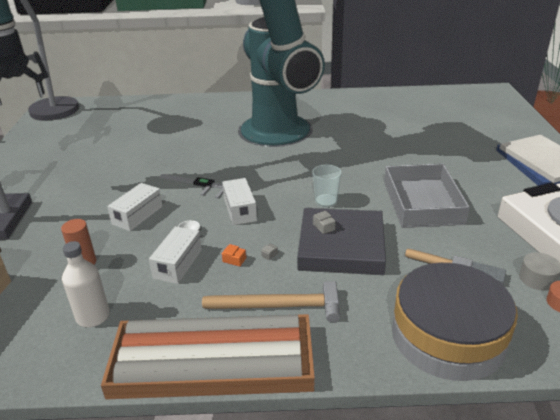

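View pics/top0.png

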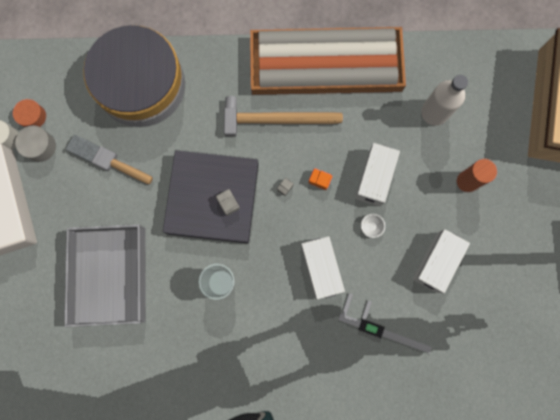

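The pictures show the offcut candidates in the top view. There is a grey block on the plate at (228,202), a smaller grey block on the bench at (286,186), and an orange block at (320,179). I choose (228,202): it is grey, the larger of the two, and on the plate. The cases are at (379,173), (322,267) and (444,261), the beaker at (217,282), the pan at (105,275) and the plate at (212,197).

```bash
cat > h.py <<'E'
from workcell import bot
import cv2,numpy as np
from scipy.spatial.transform import Rotation as Ro
def cast(c,uv,z):
    uv=np.atleast_2d(np.float64(uv));d=np.c_[uv,np.ones(len(uv))]@np.linalg.inv(c["mtx"]).T@c["R"]
    o=-c["R"].T@c["t"];return (o+d*((z-o[2])/d[:,2])[:,None])[:,:2]
def proj(c,X):
    p=(np.atleast_2d(X)@c["R"].T+c["t"])@c["mtx"].T;return p[:,:2]/p[:,2:]
def rect(c,m,z):
    """contour of mask -> min-area rectangle on plane z: centre, sides, long-axis angle"""
    k=max(cv2.findContours(m,cv2.RETR_EXTERNAL,cv2.CHAIN_APPROX_NONE)[0],key=cv2.contourArea)
    b=cv2.boxPoints(cv2.minAreaRect(cast(c,k[:,0],z).astype(np.float32)*1000))/1000
    e=[b[1]-b[0],b[2]-b[1]];L=[np.linalg.norm(x) for x in e];i=int(L[1]>L[0])
    return b.mean(0).round(4),round(max(L),4),round(min(L),4),round(np.arctan2(e[i][1],e[i][0])%np.pi,3)
def T(p,yaw):
    """steps from current pose to tool-down target p with tool y at world angle yaw (mod pi)"""
    s=bot.read_state();R=Ro.from_rotvec(s["tcp_rot"]).as_matrix();y=np.arctan2(R[1,1],R[0,1])
    dy=-((yaw-y+np.pi/2)%np.pi-np.pi/2)
    print("shift",(R.T@(np.array(p)-s["tool_pos"])).round(4),"turn",round(dy,3),"q6",s["q"][5].round(2),"t",s["time"].round(2),"pos",s["tool_pos"].round(4),"R",R.round(3).tolist())
E
cat > a.py <<'E'
from h import *
c=bot.read_camera("top");im=c["pixels"];g=cv2.cvtColor(im,cv2.COLOR_BGR2GRAY);hsv=cv2.cvtColor(im,cv2.COLOR_BGR2HSV)
def win(m,x0,y0,x1,y1):
    o=np.zeros_like(m);o[y0:y1,x0:x1]=m[y0:y1,x0:x1];return o
print(g[173,379],g[267,322],g[261,444],g[202,228],g[180,190],g[280,30])
w=cv2.inRange(g,170,255)
for n,b in dict(A=(350,135,405,207),B=(295,230,350,302),C=(412,222,475,295)).items(): print(n,rect(c,win(w,*b),.052))
print("plate",rect(c,win(cv2.inRange(g,0,62),155,140,265,250),.04))
print("offc",rect(c,win(cv2.inRange(g,80,255),205,180,250,225),.066))
big=cv2.resize(im[170:240,190:270],None,fx=5,fy=5,interpolation=cv2.INTER_CUBIC)
b2=cv2.resize(im[215:340,60:260],None,fx=2,fy=2)
cv2.imwrite("pics/crop.png",np.vstack([big,b2]))
E
python3 a.py
```

```text
214 216 218 145 84 139
A (array([ 0.6347, -0.2188], dtype=float32), np.float32(0.1168), np.float32(0.0591), np.float32(2.808))
B (array([ 0.4384, -0.0939], dtype=float32), np.float32(0.1173), np.float32(0.0588), np.float32(0.241))
C (array([ 0.4466, -0.342 ], dtype=float32), np.float32(0.1168), np.float32(0.0586), np.float32(2.599))
plate (array([0.5685, 0.1259], dtype=float32), np.float32(0.0464), np.float32(0.0179), np.float32(0.504))
offc (array([0.5746, 0.0996], dtype=float32), np.float32(0.0925), np.float32(0.0908), np.float32(3.129))
```

View pics/crop.png

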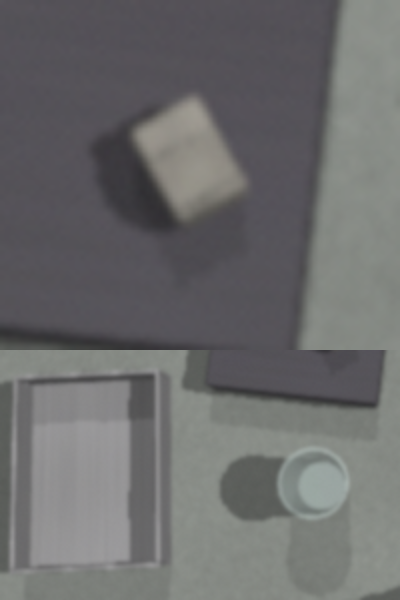

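The crop confirms a grey stepped block on the plate, centred at about (228,202) full-frame. Its long side runs from upper left to lower right. The beaker is at about (217,282), and the pan rim corners are at about (67,230), (140,227), (142,323) and (66,325).

```bash
cat > b.py <<'E'
from h import *
c=bot.read_camera("top");im=c["pixels"].astype(int);g=im.mean(2)
def win(m,x0,y0,x1,y1):
    o=np.zeros(m.shape,np.uint8);o[y0:y1,x0:x1]=m[y0:y1,x0:x1]*255;return o
print("offc",rect(c,win(g>115,208,182,248,222),.067))
pl=win((im[...,2]-im[...,1]>-2)&(g<110),155,140,268,252);pl=cv2.morphologyEx(pl,cv2.MORPH_CLOSE,np.ones((25,25)))
cv2.imwrite("pics/plm.png",pl);print("plate",rect(c,pl,.04))
print("pan",cast(c,[(67.5,230),(140,227.5),(142.5,322.5),(66,325)],.05).round(3).tolist(),cast(c,[(67.5,230),(140,227.5),(142.5,322.5),(66,325)],.05).mean(0))
print("beaker rim c",cast(c,(217,281.5),.085),"r",cast(c,[(199,281),(235,281)],.085))
o=rect(c,win(g>115,208,182,248,222),.067)
T([*o[0],.15],o[3]+np.pi/2)
E
python3 b.py
```

```text
offc (array([0.5765, 0.0984], dtype=float32), np.float32(0.043), np.float32(0.0302), np.float32(0.475))
plate (array([0.5928, 0.1459], dtype=float32), np.float32(0.2024), np.float32(0.1866), np.float32(1.439))
pan [[0.526, 0.429], [0.528, 0.28], [0.336, 0.271], [0.334, 0.424]] [0.43100347 0.35128652]
beaker rim c [[0.41256083 0.11797847]] r [[0.41433444 0.15325667]
 [0.41273267 0.08268726]]Traceback (most recent call last):
  File "b.py", line 11, in <module>
    T([*o[0],.15],o[3]+np.pi/2)
    ~^^^^^^^^^^^^^^^^^^^^^^^^^^
  File "h.py", line 19, in T
    print("shift",(R.T@(np.array(p)-s["tool_pos"])).round(4),"turn",round(dy,3),"q6",s["q"][5].round(2),"t",s["time"].round(2),"pos",s["tool_pos"].round(4),"R",R.round(3).tolist())
                                                                                                            ^^^^^^^^^^^^^^^
AttributeError: 'float' object has no attribute 'round'
```

```bash
sed -i 's/s\["time"\].round(2)/np.round(s["time"],2)/' h.py; python3 - <<'E'
from h import *
c=bot.read_camera("top")
print("plate c",cast(c,[(175,152),(258,158),(249,242),(166,236)],.04).round(3).tolist(),cast(c,[(175,152),(258,158),(249,242),(166,236)],.04).mean(0))
T([.5765,.0984,.15],.475+np.pi/2)
E
```

```text
plate c [[0.69, 0.212], [0.673, 0.035], [0.494, 0.057], [0.51, 0.229]] [0.59186259 0.13320245]
shift [ 0.5611 -0.5097  0.0982] turn -0.02 q6 -0.04 t 0.25 pos [ 0.2964 -0.6061  0.2477] R [[0.898, 0.439, -0.0], [0.439, -0.898, 0.001], [0.0, -0.001, -1.0]]
```

>>> play_rows(steps=[0.56, -0.51, 0.05, -0.02, 0.56, -0.51, 0.05, -0.02, 0.56, -0.51, 0.05, -0.02, 0.56, -0.51, 0.05, -0.02, 0.56, -0.51, 0.05, -0.02, 0.56, -0.51, 0.05, -0.02, 0.56, -0.51, 0.05, -0.02, 0.56, -0.51, 0.05, -0.02, 0.56, -0.51, 0.05, -0.02, 0.56, -0.51, 0.05, -0.02], jaw=60, grip_force=40)

```text
time: 1.5
tool_pos: [0.5268, -0.0247, 0.2073]
tcp_rot: [3.053, 0.739, 0.001]
wrist_force: [0.9, 0.7, -0.1]
width: 0.767
grip_force: 0.0
```

```bash
python3 - <<'E'
from h import *
T([.5765,.0984,.060],.475+np.pi/2)
E
```

```text
shift [ 0.1004 -0.0868  0.1473] turn -0.0 q6 1.0 t 1.5 pos [ 0.5268 -0.0247  0.2073] R [[0.889, 0.457, 0.001], [0.457, -0.889, -0.0], [0.001, 0.001, -1.0]]
```

>>> play_rows(steps=[0.04, -0.035, 0.02, 0, 0.08, -0.07, 0.04, 0, 0.1, -0.087, 0.06, 0, 0.1, -0.087, 0.08, 0, 0.1, -0.087, 0.08, 0])

```text
time: 2.12
tool_pos: [0.5732, 0.0957, 0.1246]
tcp_rot: [-3.053, -0.739, 0.008]
wrist_force: [-0.7, 0.1, -0.8]
width: 0.767
grip_force: 0.0
```

```bash
python3 - <<'E'
from h import *
T([.5765,.0984,.060],.475+np.pi/2)
E
```

```text
shift [ 0.0045 -0.0008  0.0646] turn -0.0 q6 1.22 t 2.12 pos [0.5732 0.0957 0.1246] R [[0.889, 0.457, -0.005], [0.457, -0.889, -0.001], [-0.005, -0.001, -1.0]]
```

>>> play_rows(steps=[0.002, 0, 0.04, 0, 0.002, 0, 0.06, 0, 0.002, 0, 0.063, 0, 0.002, 0, 0.063, 0])

```text
time: 2.62
tool_pos: [0.5777, 0.097, 0.0649]
tcp_rot: [3.054, 0.738, 0.001]
wrist_force: [0.2, -0.3, -0.2]
width: 0.766
grip_force: 0.0
```

>>> play_rows(steps=[0, 0, 0, 0, 0, 0, 0, 0, 0, 0, 0, 0, 0, 0, 0, 0, 0, 0, 0, 0, 0, 0, 0, 0], jaw=255)

```text
time: 3.38
tool_pos: [0.5784, 0.0976, 0.0656]
tcp_rot: [3.053, 0.739, 0.004]
wrist_force: [-0.4, 0.9, 5.6]
width: 0.357
grip_force: 41.7
```

```bash
python3 - <<'E'
from h import *
T([.431,.351,.15],.475+np.pi/2)
c=bot.read_camera("scene");cv2.imwrite("pics/s1.png",cv2.resize(c["pixels"][100:300,220:500],None,fx=2,fy=2))
E
```

```text
shift [-0.015  -0.2927 -0.0847] turn -0.0 q6 1.22 t 3.38 pos [0.5784 0.0976 0.0656] R [[0.889, 0.457, 0.003], [0.457, -0.889, 0.0], [0.002, 0.001, -1.0]]
```

View pics/s1.png

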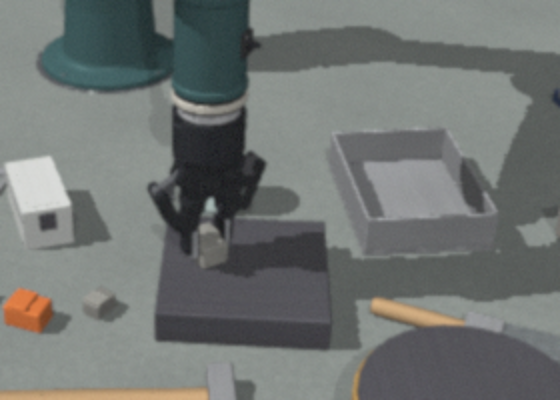

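The offcut is between the fingers at about (210,245) in the crop, and the opening of about 30 mm fits. I'll lift it and carry it to the pan.

>>> play_rows(steps=[0, 0, -0.03, 0, 0, 0, -0.07, 0, 0, -0.05, -0.085, 0, -0.005, -0.11, -0.085, 0, -0.01, -0.17, -0.085, 0, -0.012, -0.23, -0.085, 0, -0.015, -0.28, -0.07, 0, -0.015, -0.293, -0.05, 0, -0.015, -0.293, -0.03, 0, -0.015, -0.293, -0.03, 0])

```text
time: 4.68
tool_pos: [0.4279, 0.3501, 0.0919]
tcp_rot: [3.051, 0.74, -0.007]
wrist_force: [-0.5, 0.3, -1.8]
width: 0.365
grip_force: 40.9
```

```bash
python3 - <<'E'
from h import *
print(bot.read_state()["width"]);T([.431,.351,.035],.475+np.pi/2)
E
```

```text
0.3652773050331021
shift [0.0035 0.0006 0.0569] turn 0.001 q6 1.74 t 4.68 pos [0.4279 0.3501 0.0919] R [[0.889, 0.458, -0.004], [0.458, -0.889, -0.003], [-0.005, 0.001, -1.0]]
```

>>> play_rows(steps=[0, 0, 0.03, 0, 0, 0, 0.053, 0, 0, 0, 0.056, 0, 0, 0, 0.056, 0])

```text
time: 5.18
tool_pos: [0.4306, 0.3513, 0.039]
tcp_rot: [-3.053, -0.738, -0.001]
wrist_force: [-0.7, -0.5, -0.3]
width: 0.361
grip_force: 40.9
```

>>> play_rows(steps=[0, 0, 0, 0, 0, 0, 0, 0, 0, 0, 0, 0, 0, 0, -0.04, 0, 0, 0, -0.1, 0, 0, 0, -0.15, 0, 0, 0, -0.15, 0], jaw=90)

```text
time: 6.05
tool_pos: [0.4331, 0.3535, 0.1944]
tcp_rot: [-3.049, -0.738, -0.017]
wrist_force: [0.8, -0.1, -0.4]
width: 0.647
grip_force: 0.0
```

```bash
python3 - <<'E'
from h import *
print(bot.read_state()["width"]);T([.4384,-.0939,.185],.241+np.pi/2)
c=bot.read_camera("scene");cv2.imwrite("pics/s2.png",cv2.resize(c["pixels"][120:280,280:500],None,fx=2,fy=2))
E
```

```text
0.6467745532633146
shift [-0.1999  0.4004  0.0064] turn 0.234 q6 1.74 t 6.05 pos [0.4331 0.3535 0.1944] R [[0.889, 0.457, 0.009], [0.457, -0.889, 0.007], [0.011, -0.002, -1.0]]
```

View pics/s2.png

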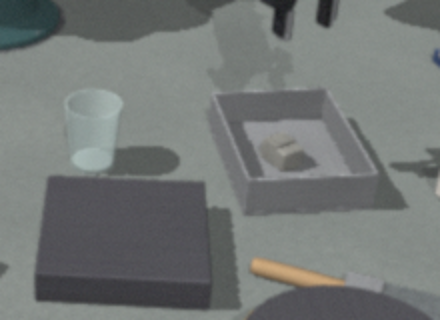

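The offcut lies in the pan at about (285,150) in the crop. The beaker is standing and the plate is clear. Next is case B.

>>> play_rows(steps=[-0.025, 0.05, 0, 0.03, -0.05, 0.1, 0, 0.06, -0.075, 0.15, 0, 0.09, -0.1, 0.2, 0, 0.12, -0.125, 0.25, 0, 0.15, -0.15, 0.3, 0, 0.18, -0.175, 0.35, 0, 0.21, -0.2, 0.4, 0.006, 0.234, -0.2, 0.4, 0.02, 0.234, -0.2, 0.4, 0.04, 0.234], jaw=0)

```text
time: 7.35
tool_pos: [0.434, -0.0961, 0.1463]
tcp_rot: [-3.118, -0.374, 0.003]
wrist_force: [0.4, -0.0, -0.5]
width: 1.0
grip_force: 0.0
```

>>> play_rows(steps=[0, 0, 0.02, 0, 0, 0, 0.02, 0])

```text
time: 7.6
tool_pos: [0.432, -0.0943, 0.1248]
tcp_rot: [-3.116, -0.378, 0.011]
wrist_force: [-0.1, 0.0, -0.1]
width: 1.002
grip_force: 0.0
```

```bash
python3 - <<'E'
from h import *
print(bot.read_state()["width"]);T([.4384,-.0939,.032],.241+np.pi/2)
E
```

```text
1.0024227526717178
shift [0.0069 0.0015 0.0928] turn 0.001 q6 1.06 t 7.6 pos [ 0.432  -0.0943  0.1248] R [[0.971, 0.239, -0.007], [0.239, -0.971, 0.002], [-0.006, -0.004, -1.0]]
```

>>> play_rows(steps=[0.006, 0.001, 0.03, 0, 0.006, 0.001, 0.065, 0, 0.006, 0.001, 0.09, 0, 0.006, 0.001, 0.09, 0])

```text
time: 8.1
tool_pos: [0.4388, -0.0943, 0.0363]
tcp_rot: [-3.117, -0.379, 0.008]
wrist_force: [-0.4, 0.0, -0.3]
width: 0.998
grip_force: 0.0
```

>>> play_rows(steps=[0, 0, 0, 0, 0, 0, 0, 0, 0, 0, 0, 0, 0, 0, 0, 0, 0, 0, 0, 0], jaw=255, grip_force=110)

```text
time: 8.72
tool_pos: [0.4428, -0.0955, 0.0403]
tcp_rot: [3.119, 0.377, 0.006]
wrist_force: [-0.4, 2.6, 5.6]
width: 0.655
grip_force: 118.8
```

>>> play_rows(steps=[0, 0, -0.04, 0, 0, 0, -0.09, 0, 0, 0, -0.11, 0, 0, 0, -0.11, 0])

```text
time: 9.22
tool_pos: [0.4424, -0.0961, 0.1503]
tcp_rot: [3.117, 0.377, 0.008]
wrist_force: [0.5, 0.3, -5.0]
width: 0.657
grip_force: 120.8
```

```bash
cat >> h.py <<'E'
def mom(n=4):
    """mean moment about tool axes over a few camera-free readings"""
    s=bot.read_state();R=Ro.from_rotvec(s["tcp_rot"]).as_matrix()
    v=[]
    for i in range(n): bot.read_camera("top");v.append(np.r_[R.T@bot.read_state()["torque"],bot.read_state()["wrist_force"]])
    print("M tool",np.mean(v,0)[:3].round(3),"sd",np.std(v,0)[:3].round(3),"F",np.mean(v,0)[3:].round(2),"w",s["width"],"g",s["grip_force"],"t",s["time"])
E
python3 - <<'E'
from h import *
mom();T([.4384,-.0939,.032],.241+np.pi/2)
E
```

```text
M tool [ 0.007 -0.009  0.005] sd [0.027 0.027 0.016] F [ 0.13 -0.03 -5.59] w 0.6571335295918127 g 120.76971530914307 t 9.225
shift [-0.0003 -0.0013  0.1142] turn -0.0 q6 1.06 t 9.43 pos [ 0.4394 -0.0952  0.1462] R [[0.971, 0.238, -0.003], [0.238, -0.971, 0.001], [-0.003, -0.002, -1.0]]
```

>>> play_rows(steps=[0.06, 0, 0, 0, 0.11, 0, 0, 0, 0.11, 0, 0, 0, 0.11, 0, 0, 0, 0.11, 0, 0, 0])

```text
time: 10.05
tool_pos: [0.5461, -0.0694, 0.1468]
tcp_rot: [-3.118, -0.377, 0.004]
wrist_force: [-0.6, 0.2, -5.3]
width: 0.656
grip_force: 120.3
```

```bash
python3 -c "
from h import *
mom(6)"
```

```text
M tool [-0.001  0.019 -0.017] sd [0.041 0.028 0.021] F [-0.38  0.04 -4.87] w 0.6561524861816549 g 120.27621388435364 t 10.05
```

>>> play_rows(steps=[-0.06, 0, 0, 0, -0.11, 0, 0, 0, -0.11, 0, 0, 0, -0.11, 0, 0, 0, -0.11, 0, 0, 0])

```text
time: 10.98
tool_pos: [0.4424, -0.0957, 0.149]
tcp_rot: [3.118, 0.378, 0.003]
wrist_force: [0.4, -0.4, -4.4]
width: 0.655
grip_force: 120.2
```

```bash
python3 -c "
from h import *
mom(6);T([.4384,-.0939,.038],.241+np.pi/2)"
```

```text
M tool [0.013 0.029 0.004] sd [0.024 0.022 0.019] F [-0.21 -0.24 -5.13] w 0.6547526702744831 g 120.24508774280548 t 10.975
shift [-0.0024 -0.0022  0.11  ] turn 0.0 q6 1.06 t 11.28 pos [ 0.4413 -0.0955  0.148 ] R [[0.971, 0.239, -0.0], [0.239, -0.971, 0.0], [-0.0, -0.0, -1.0]]
```

The moment about the width doesn't change (0.02 vs 0.03 N m), so case B is silent. I'll set it back down.

>>> play_rows(steps=[0, 0, 0.05, 0, 0, 0, 0.085, 0, 0, 0, 0.1, 0, 0, 0, 0.109, 0, 0, 0, 0.109, 0])

```text
time: 11.9
tool_pos: [0.4427, -0.096, 0.0406]
tcp_rot: [3.118, 0.377, 0.004]
wrist_force: [-0.1, -0.5, -4.4]
width: 0.659
grip_force: 120.5
```

>>> play_rows(steps=[0, 0, 0, 0, 0, 0, 0, 0, 0, 0, 0, 0, 0, 0, 0, 0, 0, 0, -0.03, 0, 0, 0, -0.08, 0, 0, 0, -0.13, 0, 0, 0, -0.13, 0], jaw=0)

```text
time: 12.9
tool_pos: [0.4446, -0.0966, 0.1741]
tcp_rot: [3.115, 0.377, 0.015]
wrist_force: [0.0, -0.8, -0.4]
width: 0.998
grip_force: 0.0
```

```bash
python3 - <<'E'
from h import *
T([.6347,-.2188,.15],2.808+np.pi/2)
E
```

```text
shift [0.1552 0.1639 0.0263] turn 0.574 q6 1.06 t 12.9 pos [ 0.4446 -0.0966  0.1741] R [[0.971, 0.239, 0.01], [0.239, -0.971, -0.003], [0.009, 0.005, -1.0]]
```

>>> play_rows(steps=[0.035, 0.035, 0, 0.12, 0.07, 0.075, 0, 0.24, 0.105, 0.11, 0, 0.36, 0.14, 0.15, 0, 0.48, 0.155, 0.164, 0.02, 0.574, 0.155, 0.164, 0.03, 0.574, 0.155, 0.164, 0.03, 0.574, 0.155, 0.164, 0.03, 0.574])

```text
time: 13.9
tool_pos: [0.6298, -0.2173, 0.1391]
tcp_rot: [-3.098, 0.519, 0.001]
wrist_force: [0.9, -0.3, 0.1]
width: 1.003
grip_force: 0.0
```

```bash
python3 - <<'E'
from h import *
T([.6347,-.2188,.036],2.808+np.pi/2)
E
```

```text
shift [ 5.200e-03 -1.000e-04  1.031e-01] turn 0.001 q6 1.53 t 13.9 pos [ 0.6298 -0.2173  0.1391] R [[0.945, -0.326, -0.001], [-0.326, -0.945, 0.0], [-0.001, -0.0, -1.0]]
```

>>> play_rows(steps=[0.004, 0, 0.035, 0, 0.004, 0, 0.07, 0, 0.004, 0, 0.1, 0, 0.004, 0, 0.101, 0, 0.004, 0, 0.101, 0])

```text
time: 14.52
tool_pos: [0.6352, -0.2193, 0.0399]
tcp_rot: [3.098, -0.52, 0.003]
wrist_force: [-0.3, 0.4, 0.5]
width: 0.998
grip_force: 0.0
```

>>> play_rows(steps=[0, 0, 0, 0, 0, 0, 0, 0, 0, 0, 0, 0, 0, 0, 0, 0, 0, 0, 0, 0], jaw=255)

```text
time: 15.15
tool_pos: [0.6365, -0.2197, 0.0411]
tcp_rot: [3.098, -0.521, 0.007]
wrist_force: [-0.5, 1.1, 7.5]
width: 0.659
grip_force: 120.6
```

>>> play_rows(steps=[0, 0, -0.04, 0, 0, 0, -0.09, 0, 0, 0, -0.11, 0, 0.06, 0, -0.11, 0, 0.11, 0, -0.11, 0, 0.11, 0, -0.11, 0, 0.11, 0, -0.11, 0, 0.11, 0, -0.11, 0])

```text
time: 16.15
tool_pos: [0.7368, -0.2546, 0.1468]
tcp_rot: [-3.098, 0.521, 0.004]
wrist_force: [-0.2, 0.6, -6.5]
width: 0.66
grip_force: 121.4
```

```bash
python3 -c "
from h import *
mom(6)"
```

```text
M tool [-0.015 -0.038  0.017] sd [0.017 0.017 0.019] F [ 0.14  0.13 -6.71] w 0.6598954427898185 g 121.37681365013123 t 16.15
```

>>> play_rows(steps=[-0.06, 0, 0, 0, -0.11, 0, 0, 0, -0.11, 0, 0, 0, -0.11, 0, 0, 0, -0.11, 0, 0, 0])

```text
time: 17.08
tool_pos: [0.6363, -0.2199, 0.1496]
tcp_rot: [3.097, -0.521, 0.006]
wrist_force: [0.4, 0.3, -7.1]
width: 0.658
grip_force: 121.5
```

```bash
python3 -c "
from h import *
mom(6);T([.6347,-.2188,.038],2.808+np.pi/2)"
```

```text
M tool [-0.002  0.066 -0.001] sd [0.034 0.026 0.02 ] F [ 0.13 -0.22 -6.69] w 0.6583847783984438 g 121.46142840385437 t 17.075
shift [-0.0004 -0.0005  0.1101] turn 0.0 q6 1.53 t 17.38 pos [ 0.6349 -0.2194  0.1481] R [[0.945, -0.327, 0.0], [-0.327, -0.945, -0.0], [0.0, -0.0, -1.0]]
```

The moment changed by about 0.10 N m, so case A seems to rattle. I'll repeat the stroke to confirm.

>>> play_rows(steps=[0.06, 0, 0, 0, 0.11, 0, 0, 0, 0.11, 0, 0, 0, 0.11, 0, 0, 0, 0.11, 0, 0, 0])

```text
time: 18.0
tool_pos: [0.7373, -0.2548, 0.1478]
tcp_rot: [-3.098, 0.521, 0.002]
wrist_force: [-0.1, 0.5, -6.2]
width: 0.655
grip_force: 121.5
```

```bash
python3 -c "
from h import *
mom(10)"
```

```text
M tool [ 0.009 -0.033 -0.002] sd [0.032 0.015 0.019] F [ 0.12 -0.12 -6.58] w 0.6553036171168137 g 121.52595341205597 t 18.0
```

>>> play_rows(steps=[-0.06, 0, 0, 0, -0.11, 0, 0, 0, -0.11, 0, 0, 0, -0.11, 0, 0, 0, -0.11, 0, 0, 0])

```text
time: 19.12
tool_pos: [0.6364, -0.22, 0.1495]
tcp_rot: [3.097, -0.521, 0.005]
wrist_force: [1.1, -0.7, -6.4]
width: 0.654
grip_force: 121.4
```

```bash
python3 -c "
from h import *
mom(10);T([.592,.133,.185],2.808+np.pi/2)
c=bot.read_camera('scene');cv2.imwrite('pics/s3.png',c['pixels'])"
```

```text
M tool [-0.001  0.089 -0.002] sd [0.023 0.032 0.024] F [-0.18  0.12 -6.77] w 0.6536206349524486 g 121.35803461074829 t 19.125
shift [-0.1553 -0.319  -0.037 ] turn 0.0 q6 1.53 t 19.62 pos [ 0.6344 -0.2192  0.148 ] R [[0.945, -0.327, -0.0], [-0.327, -0.945, 0.0], [-0.0, -0.0, -1.0]]
```

View pics/s3.png

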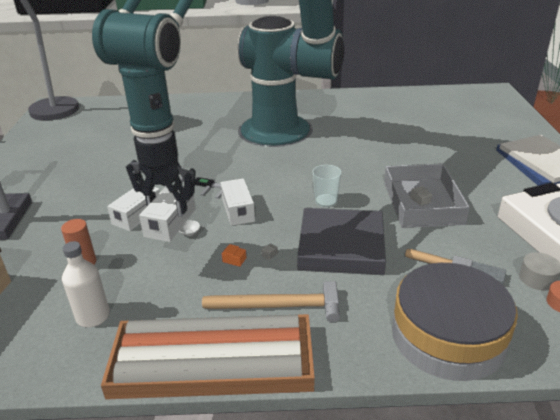

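The picture shows case B upright at (238,200), the offcut in the pan at (425,195), the beaker standing at (326,185) and the plate clear at (342,240). Case A rattles: two repeats gave swings of 0.10 and 0.12 N m. I'll carry it over the plate.

>>> play_rows(steps=[-0.005, -0.01, -0.01, 0, -0.02, -0.04, -0.025, 0, -0.04, -0.08, -0.04, 0, -0.06, -0.125, -0.05, 0, -0.08, -0.17, -0.05, 0, -0.1, -0.215, -0.05, 0, -0.12, -0.255, -0.05, 0, -0.14, -0.29, -0.05, 0, -0.15, -0.31, -0.05, 0, -0.155, -0.319, -0.05, 0])

```text
time: 20.92
tool_pos: [0.592, 0.1343, 0.1988]
tcp_rot: [3.099, -0.518, 0.001]
wrist_force: [-0.1, -1.8, -7.1]
width: 0.657
grip_force: 121.4
```

>>> play_rows(steps=[0, 0, 0, 0, 0, 0, 0, 0, 0, 0, 0, 0, 0, 0, 0, 0])

```text
time: 21.42
tool_pos: [0.5924, 0.1321, 0.198]
tcp_rot: [3.098, -0.523, -0.0]
wrist_force: [0.1, -0.1, -6.6]
width: 0.656
grip_force: 121.4
```

```bash
python3 - <<'E'
from h import *
T([.592,.133,.198],2.808+np.pi/2);mom(4)
a=bot.read_camera('scene');b=bot.read_camera('top')
cv2.imwrite('pics/s4.png',np.hstack([cv2.resize(a['pixels'][90:300,200:480],None,fx=1.4,fy=1.4),cv2.resize(b['pixels'][100:310,50:330],None,fx=1.4,fy=1.4)]))
E
```

```text
shift [-0.0007 -0.0007  0.    ] turn -0.001 q6 2.08 t 21.42 pos [0.5924 0.1321 0.198 ] R [[0.945, -0.328, -0.0], [-0.328, -0.945, -0.0], [-0.0, 0.0, -1.0]]
M tool [-0.018  0.089 -0.011] sd [0.043 0.014 0.028] F [ 0.11  0.16 -6.42] w 0.6564886810942009 g 121.41568422317505 t 21.425
```

View pics/s4.png

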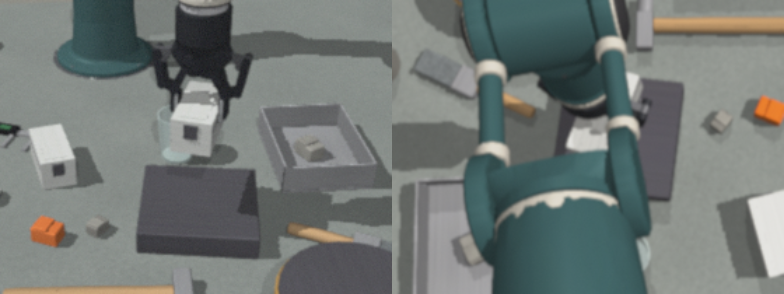

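The case is held over the plate at about (197,120) in the left crop, with the beaker upright behind it. I'll check whether it is level by comparing the front-face corners with where a level case would put them.

```bash
python3 - <<'E'
from h import *
a=bot.read_camera('scene');y=2.808
R=Ro.from_euler('z',y).as_matrix()
X=np.array([[-.058,s*.029,z] for s in(1,-1) for z in(0,.052)]+[[.058,s*.029,.052] for s in(1,-1)])@R.T+[.592,.133,.16]
p=proj(a,X);im=cv2.resize(a['pixels'][140:220,290:370],None,fx=6,fy=6,interpolation=cv2.INTER_CUBIC)
for q in p: cv2.drawMarker(im,tuple(int(v) for v in (q-[290,140])*6),(0,0,255),0,14,1)
print(p.round(1).tolist());cv2.imwrite('pics/s5.png',im)
E
```

```text
[[320.6, 196.1], [321.0, 173.4], [349.6, 200.5], [350.9, 177.5], [334.7, 145.9], [362.3, 149.3]]
```

View pics/s5.png

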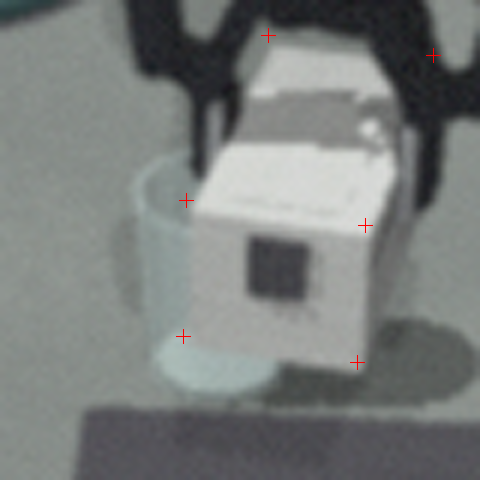

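The front corners sit about 1.5 px from the level prediction, all in the same direction, and the back-left corner agrees. So the case is level and the height is right to a few mm.

```bash
python3 -c "
from workcell import bot
print(bot.finish_job())"
```

```text
the job is handed in; nothing more can be done
None
```

The job is handed in: the offcut is in the pan, and the rattling case (the second one shaken) is held still, level and upright about 12 cm above the middle of the plate. The silent case is back upright on the bench, the third was never needed, and the beaker is still standing.

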